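Keep the casserole warm and lock the hob

ROBOT

A 7-joint arm with a two-finger parallel gripper is mounted at the origin on a cart in front of the work surface, level with it; the furniture and walls round the work are solid. World frame = base frame: x ahead of the robot, y to its left, z up, the work surface at z = 0. Lengths are in m, angles in degrees, forces in N, time in s.
With the tool pointing down it reaches from about 0.4 to 0.9 m from the base axis. Payload 5.5 kg.
Tool frame: the origin (TCP) lies at the very end of the fingers, on their centre line; the grasp point (between the pads) lies 19 mm behind it; y points along the fingers, z is the direction in which the jaws open and shut, and the axes are right-handed (so a half turn about y gives the same grasp; the last joint's range is limited). The gripper opens to 92 mm and grips with 3 to 60 N. Pads are 19 mm wide; open, the fingers measure 130 mm over their backs; the gripper's body (75 mm by 190 mm) begins 47 mm behind the grasp point.
Start: joints at [-60.321, 28.699, -24.465, 88.831, 12.651, 65.22, -12.049], TCP at [0.164, 0.629, 0.227] pointing down, gripper open.
Joint ranges: [-164.97, 164.97], [-17.58, 116.51], [-87.97, 89.64], [11.32, 138.91], [-80.73, 260.73], [10.89, 115.49], [-147.41, 147.41]. Speed limits (degrees/s): [147.25, 147.25, 180, 180, 180, 180, 180].

INTERFACE

Orientations are given as [roll, pitch, yaw] about the fixed x, y, z axes, in that order (R = Rz(yaw) Ry(pitch) Rx(roll)).
In Python, from bench import arm gives the robot as it stands.
- The arm moves only by the shell command python3 -m handwheel 'ROWS' [FORCE]. ROWS is JSON, a list of rows, each a list of 7 numbers: the shift along the tool's x, y, z in mm, then the turn, a rotation vector about the tool's x, y, z in rad, then the opening, from -1 (shut) to 1 (fully open). In form: [[tx, ty, tz, rx, ry, rz, gripper], ...]. A call has 1 to 10 rows; each row shifts and turns the pose as measured when the row begins, along the tool's axes as they then stand; what a row does not reach is not made up. A row lasts 1/12 s, in which the tool goes at most 41.7 mm and 7.16 degrees, less where a joint would pass 70% of its speed; a pose out of reach is approached as far as the arm can. A call with a gripper value outside its range is refused whole. The fingers move at their own pace and stop on an object; FORCE is the grip in N (left out, the last holds). Time passes only in rows, so rows that do not move let the fingers close. It gives the time, the measured TCP pose, the force and the opening at its end, in the units of the state.
- arm.sense(): the state, without advancing time (a new reading comes with each control period).
- arm.capture(name): name is "scene" or "top" or "wrist"; returns a dict with "frame" (420x560x3 uint8, blue, green, red), "range_z" (420x560 float32, m along the optical axis (not along the pixel's ray), 0 where there is no reading), "camera_matrix" (3x3 intrinsics, pixels), "extrinsics" (4x4, takes a point from camera to world coordinates); the wrist camera has in their place "hand_eye" (4x4, takes a point from camera to tool coordinates, whose origin is the TCP and whose axes are the tool frame's). Camera axes: x right, y down, z forward; pixel columns grow to the right and rows downward; lengths in m; the calibration is good to about 2 mm. A picture is of the moment at which its call begins: read the wrist's pose just before it.
- arm.sign_off(): hands the job in, once; it reports no verdict.
Trained networks look in the newest picture that a camera, given by its name, has taken for a name from the list of things; names that differ only in an ending like _2 or _b are one class to them, and where a whole thing is asked for, a point or a joint stands for the part that bears it (a point fixed in the world has none). Each returns a list of dicts, best first, with "score" (0 to 1); they miss things now and then, are a little off and sometimes report something else, mostly with a low value. They report only what shows in the picture. A call takes as long as a camera call.
- arm.spot_in(label, camera): "extent" ([left, top, right, bottom] as shares, 0 to 1, of the picture: columns of its width, rows of its height, round what is visible of it).
- arm.cut_out(label, camera): "mask" (420x560 bool, what is visible of it) and "extent" ([left, top, right, bottom] as shares, 0 to 1, of the picture: columns of its width, rows of its height, round what is visible of it).
The state is a dict: "t": time; "qpos": joint angles; "joint_vel": joint speeds; "joint_torque": joint torques, N m; "eef_pos": TCP position; "tcp_rot": TCP orientation; "ft_force": force on the tool from outside, world axes, zero at the start; "ft_torque": the same for the moment, N m; "finger_gap": finger opening in m.
Only numpy, scipy, OpenCV 4.12 (cv2) and the standard library are available. Lean on these libraries where they do the work, as an engineer would, in place of code of your own. Each camera call takes 0.05 s, during which the arm holds its last target.

TASK

Set the portable hob to keep the casserole warm, only by pushing with the fingers: switch it on by pushing the white-marked half of the red rocker fully down, then press the green key fully and let it come up again, then press the yellow key fully and keep it down. Finish while still holding the yellow key down; press no key before the rocker is on, leave the blue key alone, and do not move the casserole, the egg timer or the shakers.

Things in the scene. Friction and masses are not known exactly. Their poses are not given: they have to be found in the camera images.
- hob: portable induction hob, a fixed grey and black slab 300 mm deep (x), 320 mm wide (y), 52 mm high, on the worktop; origin at the centre of its underside, x points away from its front edge, z up. Along the front edge an aluminium panel, its surface 53 mm above the worktop, carries four controls in a row 105 mm in front of the origin, 72 mm apart: a red rocker and a green, a yellow and a blue round key, in an order that changes from start to start
- power_rocker (a joint): angle of the red rocker, rad: 0 off (about 0 to 0.03 at the start), 0.28 fully on. A V-shaped rocker 54 mm long (front to back) and 30 mm wide on a crosswise pivot in a black frame; when it is off the half nearer the hob's front edge, which has a white bar, stands up and the far half lies level; push the white-marked half down (about 3 N at 18 mm from the pivot) until that half is level. It stays where it is left
- power_on (a point): point to push on the red rocker: on the face of its white-marked half, 18 mm from the pivot towards the hob's front edge; about 12 mm above the panel when off, it goes down 5 mm to 7 mm above the panel when fully on. Moves and turns with the rocker
- green_key (a joint): how far the green push key is pressed, m: 0 released, 0.007 fully down. A round key 32 mm across on a spring (starts to move at about 1.1 N, fully down at about 5 N, comes back up by itself when let go); it selects keep-warm
- green_top (a point): centre of the top face of the green push key, which is 32 mm across; released it stands 11 mm above the aluminium panel and 8 mm above its black collar (41 mm across); it goes down with the key; z up, x away from the hob's front edge
- yellow_key (a joint): how far the yellow push key is pressed, m: 0 released, 0.007 fully down. A round key 32 mm across on a spring (starts to move at about 1.1 N, fully down at about 5 N, comes back up by itself when let go); it is the panel lock, which works while it is held down
- yellow_top (a point): centre of the top face of the yellow push key, which is 32 mm across; released it stands 11 mm above the aluminium panel and 8 mm above its black collar (41 mm across); it goes down with the key; z up, x away from the hob's front edge
- yellow_unit: the fixed black collar of the yellow key together with the key; origin on the panel at the centre of the key, 53 mm above the worktop, z up
- blue_key (a joint): how far the blue push key is pressed, m: 0 released, 0.007 fully down. A round key 32 mm across on a spring (starts to move at about 1.1 N, fully down at about 5 N, comes back up by itself when let go); it is not to be pressed
- blue_top (a point): centre of the top face of the blue push key, which is 32 mm across; released it stands 11 mm above the aluminium panel and 8 mm above its black collar (41 mm across); it goes down with the key; z up, x away from the hob's front edge
- casserole: lidded cream casserole with a long handle, 172 mm (x) by 303 mm (y, with the handle) by 104 mm high, loose on the hob's glass behind the controls; origin on the underside, at the middle of its whole length: the round pot's centre lies about 65 mm from there along +y, the handle runs along -y. Its wall stands about 70 mm behind the row of controls, its top 156 mm above the worktop
- egg_timer: white kitchen timer, 61 mm across, 58 mm high, loose on the worktop to the right of the hob, near the front edge; origin at the centre of its underside
- salt_shaker: shaker with grey top, 44 mm across, 90 mm high, loose on the worktop to the right of the hob, near the front edge; origin at the centre of its underside
- pepper_shaker: shaker with grey top, 44 mm across, 90 mm high, loose on the worktop to the right of the hob, near the front edge; origin at the centre of its underside

How it is judged (in metres and radians):
On the way, in this order (a step that is already met when the one before it is completed fails the run):
1. the red rocker is switched on (value of joint power_rocker above 0.23 rad), for 0.1 s.
2. the green key is pressed down (value of joint green_key above 0.0045 m), for 0.1 s.
3. the green key has come up again (value of joint green_key below 0.001 m), for 0.1 s.
4. the yellow key is pressed and kept down (value of joint yellow_key above 0.0045 m and contact force between the fingers and yellow_unit above 1.5 N), for 0.5 s.
At the end, for the whole second after the job is handed in: The yellow key is held at least 4.5 mm down by the fingers (more than 1.5 N), the rocker is on (over 0.23 rad), the green and blue keys are up (less than 1 mm down), and the casserole, egg timer and shakers are within 20 mm of where they stood (all of step 4 and value of joint power_rocker above 0.23 rad and value of joint each of green_key, blue_key below 0.001 m and distance of each of casserole, egg_timer, salt_shaker, pepper_shaker from where it was at the start of the episode below 0.02 m); the arm keeps its last pose, push and grip.
It fails at once if a key is pressed before the rocker is switched on (value of joint power_rocker below 0.14 rad and value of joint any of green_key, yellow_key above 0.003 m).
It fails at once if the blue key is pressed (value of joint blue_key above 0.003 m).
It fails at once if the green and yellow keys are pressed together (value of joint each of green_key, yellow_key above 0.003 m).
It fails at once if the casserole, the egg timer or a shaker is moved, lifted or carried (distance of any of casserole, egg_timer, salt_shaker, pepper_shaker from where it was at the start of the episode above 0.02 m).
It also fails if it takes over 42 s, if anything falls off the work surface, if the arm or the gripper's body presses on something with over 40 N, if the wrist force passes 120 N, or if a joint passes its speed limit or range.

## Working session

There is one attempt and no reset: what is moved stays moved. The work goes in short steps, Python scripts to look and compute and a shell command to move; the robot and the scene stay as the last step left them, time stands still between calls to the robot, and variables do not carry over. Pictures are saved under pics/ and viewed, and the job is handed in when it is done.

```bash
ls; mkdir -p pics
python3 - <<'E'
from bench import arm
import cv2
s=arm.sense(); print({k:s[k] for k in ('t','eef_pos','tcp_rot','finger_gap','ft_force')})
for n in('scene','top'):
    c=arm.capture(n); cv2.imwrite(f'pics/{n}0.png',c['frame'])
E
```

```text
pics
{'t': 0.0, 'eef_pos': array([0.16372836, 0.62830468, 0.22566326]), 'tcp_rot': array([-9.01135232e+01,  1.72477291e-03, -1.45990022e+01]), 'finger_gap': 0.09196012849122472, 'ft_force': array([ 0.0058985 ,  0.44248035, -0.08182796])}
```

View pics/scene0.png

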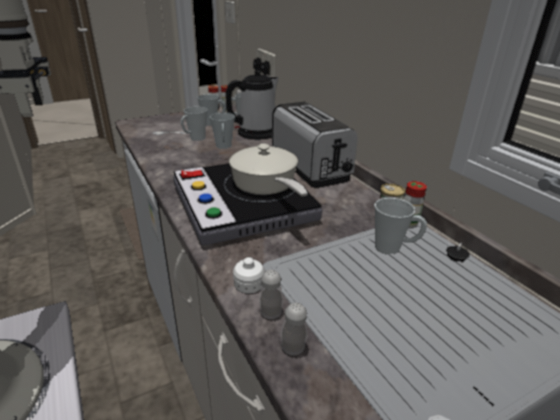

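View pics/top0.png

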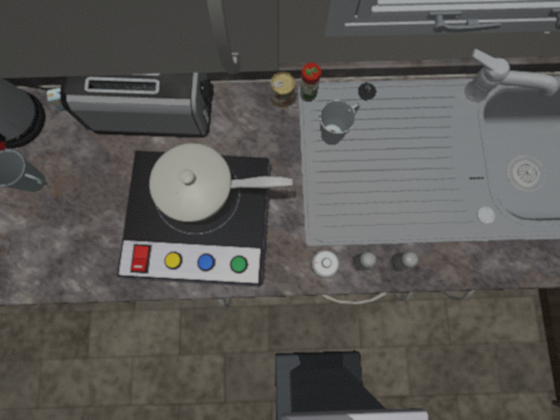

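In the top view the controls run, left to right: red rocker (140,258), yellow (172,260), blue (206,262), green (239,264). I'll measure them next.

```bash
cat > h.py <<'E'
import numpy as np
from bench import arm
def pts(c,mask,T):
    K=c['camera_matrix'];z=c['range_z'];m=mask&(z>0)
    v,u=np.nonzero(m);d=z[m]
    P=np.stack([(u-K[0,2])/K[0,0]*d,(v-K[1,2])/K[1,1]*d,d],1)
    return P@T[:3,:3].T+T[:3,3]
E
python3 - <<'E'
from h import *
for cam in('top','scene'):
    c=arm.capture(cam)
    for l in('hob','power_rocker','green_key','yellow_key','blue_key','casserole','egg_timer','salt_shaker'):
        r=arm.cut_out(l,cam)
        for q in r[:2]:
            P=pts(c,q['mask'],c['extrinsics'])
            print(cam,l,round(q['score'],2),len(P),P.mean(0).round(4),np.percentile(P,2,axis=0).round(3),np.percentile(P,98,axis=0).round(3))
    # panel direction
    f=c['frame'].astype(int);b,g,r=f[...,0],f[...,1],f[...,2]
    M={'red':(r>120)&(g<60)&(b<60),'yel':(r>120)&(g>100)&(b<60),'blu':(b>110)&(r<60),'grn':(g>80)&(r<50)}
    for k,m in M.items():
        P=pts(c,m,c['extrinsics']);P=P[(P[:,2]>.04)&(P[:,2]<.09)&(P[:,0]<.62)]
        if len(P):print(cam,k,len(P),np.median(P,0).round(4),P.min(0).round(3),P.max(0).round(3))
E
```

```text
top hob 0.89 12202 [0.5574 0.33   0.0525] [0.438 0.181 0.035] [0.726 0.492 0.057]
top hob 0.69 162 [0.4863 0.3824 0.0647] [0.472 0.369 0.06 ] [0.5   0.396 0.068]
top power_rocker 0.74 357 [0.4931 0.4537 0.0627] [0.467 0.439 0.057] [0.52  0.469 0.069]
top green_key 0.61 162 [0.4747 0.2394 0.0649] [0.461 0.225 0.061] [0.489 0.253 0.068]
top yellow_key 0.61 183 [0.4869 0.3827 0.0644] [0.472 0.368 0.058] [0.502 0.397 0.068]
top blue_key 0.63 149 [0.481  0.311  0.0652] [0.467 0.298 0.063] [0.495 0.325 0.068]
top casserole 0.89 5495 [0.6424 0.3185 0.1269] [0.57  0.151 0.11 ] [0.722 0.411 0.155]
top egg_timer 0.59 578 [0.4704 0.0491 0.042 ] [0.444 0.022 0.018] [0.499 0.075 0.06 ]
top egg_timer 0.32 333 [0.493  0.4546 0.0629] [0.467 0.44  0.058] [0.52  0.469 0.069]
top salt_shaker 0.72 349 [ 0.4728 -0.0343  0.0691] [ 0.456 -0.053  0.019] [ 0.492 -0.021  0.092]
top red 286 [0.4959 0.4548 0.0622] [0.467 0.439 0.056] [0.52  0.471 0.07 ]
top yel 165 [0.4868 0.3831 0.0647] [0.472 0.368 0.057] [0.502 0.397 0.068]
top blu 163 [0.4804 0.3119 0.0651] [0.465 0.297 0.056] [0.496 0.327 0.069]
top grn 63
[... 469 characters left out ...]
 0.296 0.06 ] [0.491 0.32  0.065]
scene casserole 0.79 2822 [0.6317 0.2913 0.1115] [0.571 0.14  0.058] [0.718 0.395 0.15 ]
scene egg_timer 0.71 98 [0.4916 0.4501 0.0621] [0.47  0.44  0.058] [0.519 0.465 0.067]
scene egg_timer 0.65 817 [0.4674 0.0338 0.0333] [0.446 0.017 0.005] [0.497 0.063 0.058]
scene salt_shaker 0.87 984 [ 0.4718 -0.05    0.0499] [ 0.457 -0.061  0.003] [ 0.491 -0.029  0.088]
scene red 62 [0.5001 0.4491 0.0614] [0.469 0.439 0.058] [0.521 0.462 0.067]
scene yel 11 [0.4862 0.3708 0.0633] [0.476 0.368 0.062] [0.499 0.381 0.064]
scene blu 49 [0.4815 0.3078 0.0641] [0.468 0.296 0.062] [0.495 0.323 0.066]
scene grn 51 [0.4787 0.2397 0.064 ] [0.463 0.223 0.062] [0.494 0.32  0.066]
```

```bash
python3 -m handwheel '[[0,0,0,0,-0.084,0,-1],[0,0,0,0,-0.084,0,-1],[30,0,-13,0,0,0,-1],[36,0,-16,0,0,0,-1],[36,0,-16,0,0,0,-1],[36,0,-16,0,0,0,-1],[36,0,-16,0,0,0,-1],[36,0,-16,0,0,0,-1],[36,0,-16,0,0,0,-1],[0,0,0,0,0,0,-1]]' 10
cat >> h.py <<'E'
from scipy.spatial.transform import Rotation as Ro
def to(x,y,z,yaw=-5.0):
    s=arm.sense();R=Ro.from_euler('xyz',s['tcp_rot'],degrees=True)
    d=np.array([x,y,z])-s['eef_pos']
    Rt=Ro.from_euler('xyz',[-90,0,yaw],degrees=True)
    print('t',s['t'],s['eef_pos'].round(4),s['tcp_rot'].round(2),'F',s['ft_force'].round(2),'gap',s['finger_gap'])
    print('shift mm',(R.inv().apply(d)*1000).round(1),'rotvec',(R.inv()*Rt).as_rotvec().round(4))
E
python3 -c "
from h import *;to(.4753,.456,.12)"
```

```text
t: 1.83
eef_pos: [0.4052, 0.4998, 0.2257]
tcp_rot: [-89.8, 0.1, -3.8]
ft_force: [1.3, -0.7, -0.7]
finger_gap: 0.0297
t 1.8333 [0.4052 0.4998 0.2257] [-89.83   0.11  -3.75] F [ 1.31 -0.71 -0.72] gap 0.029749300262558766
shift mm [ 73.  105.5 -39.4] rotvec [-0.003   0.0218 -0.002 ]
```

```bash
python3 -m handwheel '[[25,0,-13,-0.003,0.02,-0.002,-1],[24,10,-13,0,0,0,-1],[24,20,-13,0,0,0,-1],[0,0,0,0,0,0,-1],[0,0,0,0,0,0,-1],[0,0,0,0,0,0,-1]]'
python3 - <<'E'
from h import *
import cv2
to(.4753,.456,.09)
s=arm.sense();c=arm.capture('wrist');cv2.imwrite('pics/w1.png',c['frame'])
T=np.eye(4);T[:3,:3]=Ro.from_euler('xyz',s['tcp_rot'],degrees=True).as_matrix();T[:3,3]=s['eef_pos'];T=T@c['hand_eye']
f=c['frame'].astype(int);b,g,r=f[...,0],f[...,1],f[...,2]
M={'red':(r>100)&(g<60)&(b<60),'yel':(r>110)&(g>90)&(b<60),'blu':(b>110)&(r<60),'grn':(g>70)&(r<50)&(b<70)}
for k,m in M.items():
    P=pts(c,m,T);P=P[(P[:,2]>.04)&(P[:,2]<.09)&(P[:,0]<.62)]
    if len(P):print(k,len(P),np.median(P,0).round(4),np.percentile(P,1,axis=0).round(4),np.percentile(P,99,axis=0).round(4))
E
```

```text
t: 2.33
eef_pos: [0.4825, 0.4499, 0.1947]
tcp_rot: [-90.0, -0.1, -5.5]
ft_force: [-0.5, -0.6, 0.1]
finger_gap: -0.0001
t 2.3333 [0.4825 0.4499 0.1947] [-89.98  -0.13  -5.49] F [-0.45 -0.57  0.06] gap -0.00012456798072504308
shift mm [ -8.  104.7   5.3] rotvec [-0.0003 -0.0085  0.0022]
red 1316 [0.4887 0.4535 0.0612] [0.465  0.4397 0.0561] [0.5189 0.4714 0.0673]
yel 779 [0.486  0.3841 0.0641] [0.4715 0.3687 0.0565] [0.5013 0.3983 0.0658]
blu 765 [0.4795 0.3132 0.0642] [0.4655 0.2982 0.0564] [0.497  0.3268 0.0657]
grn 154 [0.4689 0.2527 0.0598] [0.4584 0.2348 0.0555] [0.4916 0.2562 0.0651]
```

View pics/w1.png

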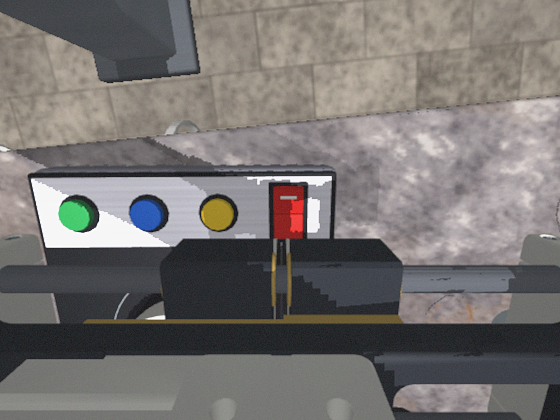

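The wrist view shows the rocker at (289,212) with its white bar at (289,198) on the front half, and the keys at (218,213), (148,213) and (77,213). All agree with the top camera to about 1 mm. Next I press the rocker.

```bash
python3 -m handwheel '[[-8,30,6,0,-0.008,0.002,-1],[0,35,0,0,0,0,-1],[0,35,0,0,0,0,-1],[0,8,0,0,0,0,-1],[0,0,0,0,0,0,-1],[0,0,0,0,0,0,-1]]'
python3 -c "
from h import *;to(.4745,.4565,.062)"
```

```text
t: 2.88
eef_pos: [0.4709, 0.4677, 0.0907]
tcp_rot: [-89.3, -0.2, -4.4]
ft_force: [0.1, 0.2, 0.0]
finger_gap: 0.0008
t 2.8833 [0.4709 0.4677 0.0907] [-89.32  -0.24  -4.43] F [0.12 0.21 0.02] gap 0.0007732255108133153
shift mm [  4.3  28.6 -11.2] rotvec [-0.0119  0.01    0.0041]
```

```bash
python3 -m handwheel '[[4,5,-11,-0.012,0.01,0.004,-1],[0,0,0,0,0,0,-1],[0,0,0,0,0,0,-1]]'
python3 -c "
from h import *;to(.4745,.4565,.062)"
```

```text
t: 3.13
eef_pos: [0.4753, 0.4589, 0.0906]
tcp_rot: [-89.8, -0.2, -4.9]
ft_force: [0.2, 0.6, 0.9]
finger_gap: 0.0005
t 3.1333 [0.4753 0.4589 0.0906] [-89.75  -0.22  -4.95] F [0.24 0.64 0.94] gap 0.0004869460504901416
shift mm [-0.7 28.6 -2.6] rotvec [-0.0043  0.0009  0.0038]
```

```bash
python3 -m handwheel '[[-1,8,-3,-0.004,0,0.004,-1],[0,8,0,0,0,0,-1],[0,6,0,0,0,0,-1],[0,5,0,0,0,0,-1],[0,4,0,0,0,0,-1],[0,3,0,0,0,0,-1]]'
python3 -c "
from h import *;to(.4745,.4565,.059)"
```

```text
t: 3.63
eef_pos: [0.4773, 0.4575, 0.0597]
tcp_rot: [-89.7, -0.3, -5.1]
ft_force: [-7.3, -9.9, 36.5]
finger_gap: 0.0004
t 3.6333 [0.4773 0.4575 0.0597] [-89.7   -0.29  -5.08] F [-7.33 -9.94 36.5 ] gap 0.0003815071119206944
shift mm [-2.7  0.7 -1.2] rotvec [-0.0053 -0.0015  0.0051]
```

```bash
python3 -m handwheel '[[0,0,0,0,0,0,-1],[0,0,0,0,0,0,-1],[0,-10,0,0,0,0,-1],[0,-20,0,0,0,0,-1],[0,-20,0,0,0,0,-1],[0,-20,0,0,0,0,-1],[-10,-20,0,0,0,0,-1],[0,0,0,0,0,0,-1]]'
python3 - <<'E'
from h import *
import cv2
to(.474,.241,.1)
c=arm.capture('wrist');cv2.imwrite('pics/w2.png',c['frame'])
for cam in('scene','top'):
    c=arm.capture(cam);f=c['frame'].astype(int);b,g,r=f[...,0],f[...,1],f[...,2]
    P=pts(c,(r>100)&(g<70)&(b<70),c['extrinsics']);P=P[(P[:,2]>.04)&(P[:,2]<.09)&(P[:,0]<.62)&(P[:,1]<.475)&(P[:,1]>.435)]
    for lo in np.arange(.465,.525,.01):
        q=P[(P[:,0]>=lo)&(P[:,0]<lo+.01)]
        if len(q):print(cam,round(lo,3),len(q),np.median(q[:,2]).round(4))
E
```

```text
t: 4.3
eef_pos: [0.4653, 0.457, 0.1522]
tcp_rot: [-89.9, -0.1, -5.1]
ft_force: [-0.0, 1.9, 0.7]
finger_gap: 0.0004
t 4.3 [0.4653 0.457  0.1522] [-8.994e+01 -7.000e-02 -5.050e+00] F [-0.05  1.89  0.67] gap 0.0004301275406345211
shift mm [  27.6   52.  -214.5] rotvec [-0.0011 -0.0009  0.0012]
scene 0.475 2 0.0609
scene 0.505 2 0.0661
scene 0.515 11 0.066
top 0.505 7 0.0675
top 0.515 16 0.0679
```

View pics/w2.png

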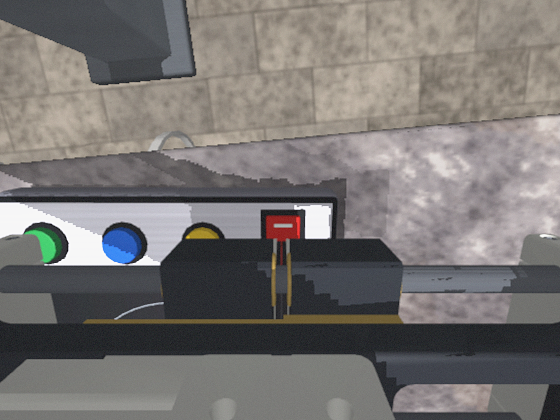

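The front white half, at (283,226), now lies flat and the far half has risen to 0.067 m, so the rocker is on. Now over to the green key at clear height.

```bash
python3 -m handwheel '[[3,0,-30,0,0,0,-1],[4,0,-36,0,0,0,-1],[4,0,-36,0,0,0,-1],[4,0,-36,0,0,0,-1],[4,0,-36,0,0,0,-1],[4,0,-30,0,0,0,-1],[0,0,0,0,0,0,-1],[0,0,0,0,0,0,-1]]'
python3 - <<'E'
from h import *
import cv2
to(.474,.240,.08)
s=arm.sense();c=arm.capture('top');f=c['frame'].astype(int);b,g,r=f[...,0],f[...,1],f[...,2]
cv2.imwrite('pics/t2.png',c['frame'])
P=pts(c,(r>100)&(g<70)&(b<70),c['extrinsics']);P=P[(P[:,2]>.04)&(P[:,2]<.09)&(P[:,0]<.62)&(P[:,1]<.475)&(P[:,1]>.435)]
for lo in np.arange(.465,.525,.01):
    q=P[(P[:,0]>=lo)&(P[:,0]<lo+.01)]
    if len(q):print(round(lo,3),len(q),np.median(q[:,2]).round(4))
c=arm.capture('wrist');cv2.imwrite('pics/w3.png',c['frame'])
T=np.eye(4);T[:3,:3]=Ro.from_euler('xyz',s['tcp_rot'],degrees=True).as_matrix();T[:3,3]=s['eef_pos'];T=T@c['hand_eye']
f=c['frame'].astype(int);b,g,r=f[...,0],f[...,1],f[...,2]
P=pts(c,(g>70)&(r<80)&(b<110)&(g>r+40)&(g>b+30),T);P=P[(P[:,2]>.055)&(P[:,2]<.09)]
if len(P):print(len(P),np.median(P,0),P.min(0),P.max(0))
E
```

```text
t: 5.12
eef_pos: [0.4651, 0.2352, 0.1353]
tcp_rot: [-90.8, 1.0, -5.2]
ft_force: [0.4, 1.9, 0.3]
finger_gap: 0.0006
t 5.1167 [0.4651 0.2352 0.1353] [-90.81   1.01  -5.16] F [0.37 1.94 0.28] gap 0.0005780004938396915
shift mm [ 9.4 55.1  6.4] rotvec [ 0.0141 -0.0027 -0.0176]
0.465 40 0.0608
0.475 54 0.0611
0.485 61 0.0607
0.495 68 0.0629
0.505 60 0.0653
0.515 24 0.0671
753 [0.46963492 0.24128593 0.06448647] [0.45867191 0.22584677 0.0553113 ] [0.48111917 0.2567796  0.06647569]
```

View pics/w3.png

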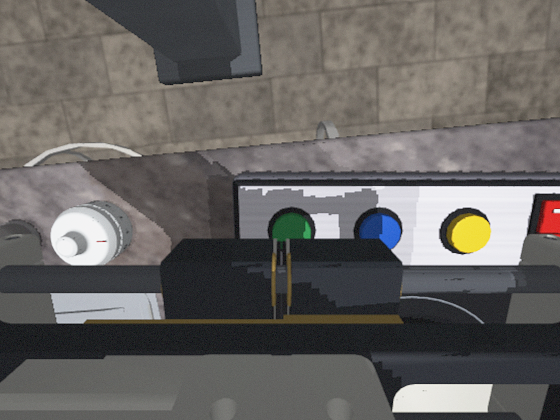

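The green key's rim shows at (292,230), just in front of the fingers, and measures about (0.474, 0.241). The top view now gives the rocker a level front half and a rear slope of about 0.27 rad. Now I lower over green.

```bash
python3 -m handwheel '[[9,15,6,0.014,-0.003,-0.018,-1],[0,20,0,0,0,0,-1],[0,15,0,0,0,0,-1],[0,0,0,0,0,0,-1],[0,0,0,0,0,0,-1]]'
python3 -c "
from h import *;to(.474,.241,.0575)"
```

```text
t: 5.63
eef_pos: [0.4746, 0.2499, 0.0829]
tcp_rot: [-89.7, -0.1, -4.4]
ft_force: [0.2, -0.5, -0.0]
finger_gap: 0.0005
t 5.6333 [0.4746 0.2499 0.0829] [-8.968e+01 -7.000e-02 -4.390e+00] F [ 0.17 -0.54 -0.03] gap 0.0005270401901799796
shift mm [ 0.  25.3 -9.1] rotvec [-0.0056  0.0107  0.0011]
```

```bash
python3 -m handwheel '[[0,4,-9,-0.006,0.01,0,-1],[0,6,0,0,0,0,-1],[0,5,0,0,0,0,-1],[0,3,0,0,0,0,-1],[0,3,0,0,0,0,-1],[0,3,0,0,0,0,-1]]'
python3 -c "
from h import *;to(.474,.241,.0575)"
```

```text
t: 6.13
eef_pos: [0.4748, 0.2437, 0.0597]
tcp_rot: [-89.9, -0.2, -4.8]
ft_force: [-1.0, -1.0, 3.3]
finger_gap: 0.0004
t 6.1333 [0.4748 0.2437 0.0597] [-89.89  -0.23  -4.81] F [-1.   -1.    3.26] gap 0.00044021168287706856
shift mm [-0.6  2.2 -2.8] rotvec [-0.0019  0.0033  0.0041]
```

Pushing further until it bottoms.

```bash
python3 -m handwheel '[[0,2.5,0,0,0,0,-1],[0,2.5,0,0,0,0,-1],[0,1.5,0,0,0,0,-1],[0,1.5,0,0,0,0,-1]]'
python3 -m handwheel '[[0,1.5,0,0,0,0,-1],[0,1.5,0,0,0,0,-1]]'
```

```text
t: 6.47
eef_pos: [0.4749, 0.2437, 0.0571]
tcp_rot: [-90.1, -0.3, -4.8]
ft_force: [-4.1, -2.0, 13.2]
finger_gap: 0.0002
t: 6.63
eef_pos: [0.4749, 0.2437, 0.0571]
tcp_rot: [-90.1, -0.4, -4.8]
ft_force: [-5.2, -3.0, 16.0]
finger_gap: 0.0006
```

Green stopped at z=0.0571, a full 7 mm down, at 16 N. Now I lift and go to yellow, at about (0.4868, 0.383), passing over blue at height.

```bash
python3 -m handwheel '[[0,-12,0,0,0,0,-1],[0,-25,0,0,0,0,-1],[0,-25,0,0,0,0,-1],[0,0,0,0,0,0,-1],[0,0,30,0,0,0,-1],[0,0,36,0,0,0,-1],[0,0,36,0,0,0,-1],[0,0,36,0,0,0,-1],[0,0,0,0,0,0,-1],[0,0,0,0,0,0,-1]]'
python3 - <<'E'
from h import *
import cv2
to(.4866,.3833,.085)
c=arm.capture('top');cv2.imwrite('pics/t3.png',c['frame']);f=c['frame'].astype(int);b,g,r=f[...,0],f[...,1],f[...,2]
P=pts(c,(g>r+35)&(g>b+25),c['extrinsics']);P=P[(P[:,2]>.04)&(P[:,2]<.09)&(abs(P[:,1]-.24)<.025)&(P[:,0]<.5)&(P[:,0]>.45)]
print(len(P),np.median(P,0),np.percentile(P,5,axis=0),np.percentile(P,95,axis=0))
E
```

```text
t: 7.47
eef_pos: [0.4907, 0.3842, 0.1207]
tcp_rot: [-90.0, -0.7, -5.3]
ft_force: [0.2, -2.2, -0.3]
finger_gap: -0.0
t 7.4667 [0.4907 0.3842 0.1207] [-90.02  -0.7   -5.3 ] F [ 0.15 -2.21 -0.26] gap -3.571345749350276e-05
shift mm [-4.4 35.7 -1.3] rotvec [ 0.0003 -0.0052  0.0122]
151 [0.47385552 0.24031403 0.06496443] [0.46248121 0.22738619 0.06230145] [0.48641716 0.25147551 0.06739985]
```

View pics/t3.png

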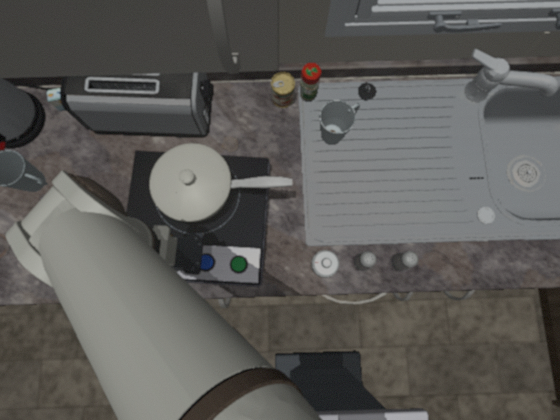

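Green at (239,264) is back up to z=0.065. The gripper is over yellow, and the casserole, timer and shakers are where they were. Lowering onto yellow.

```bash
python3 -m handwheel '[[-4,10,-1,0,-0.005,0.012,-1],[0,15,0,0,0,0,-1],[0,12,0,0,0,0,-1],[0,0,0,0,0,0,-1],[0,0,0,0,0,0,-1]]'
python3 -c "
from h import *;to(.4866,.3833,.0575)"
```

```text
t: 7.93
eef_pos: [0.4856, 0.3788, 0.0793]
tcp_rot: [-90.2, 0.2, -5.2]
ft_force: [-0.5, -0.3, -0.1]
finger_gap: 0.0004
t 7.9333 [0.4856 0.3788 0.0793] [-90.15   0.18  -5.15] F [-0.46 -0.34 -0.08] gap 0.0003977353947923961
shift mm [ 0.6 21.8  4.6] rotvec [ 0.0027 -0.0026 -0.0032]
```

```bash
python3 -m handwheel '[[0.5,4,4,0,0,0,-1],[0,5,0,0,0,0,-1],[0,4,0,0,0,0,-1],[0,3,0,0,0,0,-1],[0,3,0,0,0,0,-1],[0,3,0,0,0,0,-1],[0,2.5,0,0,0,0,-1],[0,2,0,0,0,0,-1],[0,1.5,0,0,0,0,-1]]'
```

```text
t: 8.68
eef_pos: [0.4879, 0.3816, 0.0573]
tcp_rot: [-90.3, 0.0, -5.3]
ft_force: [-2.9, -2.3, 7.5]
finger_gap: 0.0004
```

```bash
python3 -m handwheel '[[0,2,0,0,0,0,-1],[0,2,0,0,0,0,-1],[0,2,0,0,0,0,-1],[0,2,0,0,0,0,-1],[0,2,0,0,0,0,-1],[0,2,0,0,0,0,-1],[0,2,0,0,0,0,-1],[0,2,0,0,0,0,-1]]'
python3 - <<'E'
from h import *
import cv2
for cam in('scene','wrist','top'):
    c=arm.capture(cam);cv2.imwrite(f'pics/{cam}4.png',c['frame'])
for l in('casserole','egg_timer','salt_shaker','pepper_shaker','blue_key','green_key'):
    for q in arm.cut_out(l,'top')[:2]:print(l,round(q['score'],2),pts(c,q['mask'],c['extrinsics']).mean(0).round(4))
to(.4866,.3833,.0575)
E
```

```text
t: 9.35
eef_pos: [0.4879, 0.3816, 0.0571]
tcp_rot: [-90.5, -0.3, -5.3]
ft_force: [-5.0, -4.9, 16.6]
finger_gap: 0.0004
casserole 0.66 [0.6421 0.3181 0.1263]
egg_timer 0.75 [0.471  0.0494 0.0418]
egg_timer 0.63 [0.6424 0.3172 0.1266]
pepper_shaker 0.85 [ 0.4701 -0.1207  0.0667]
green_key 0.44 [0.475  0.2402 0.0647]
t 9.8 [0.4879 0.3816 0.0571] [-90.51  -0.3   -5.26] F [-4.98 -5.04 16.36] gap 0.0006650649821894733
shift mm [-1.5 -0.4  1.6] rotvec [ 0.0088 -0.0046  0.0052]
```

View pics/scene4.png

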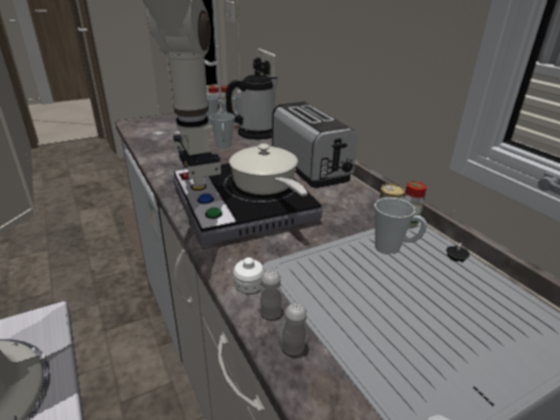

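View pics/wrist4.png

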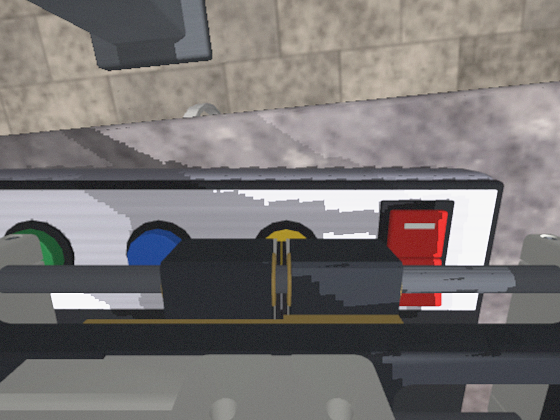

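The fingers sit on the yellow key (285,240) and hold it at 7 mm down with 16 N. The rocker (417,250) is still on, blue and green are free, and the casserole, timer and shakers look unmoved. Handing in.

```bash
python3 -c "
from bench import arm
print(arm.sign_off());print(arm.sense()['ft_force'],arm.sense()['eef_pos'])"
```

```text
the job is handed in; nothing more can be done
None
the job is handed in; nothing more can be done
```

The job is handed in at about 9.8 s, with the yellow key still held down. I switched the rocker on, pressed green fully and let it come up, then pressed yellow and kept it down. `sign_off()` gives no verdict, so these are my own last checks:

- **Rocker:** it bottomed at about 36 N. Its front half is level and its rear slope measures about 0.27 rad, so it is on.
- **Green key:** it went down the full 7 mm (fingertip at z = 0.0571 m, 16 N). It came back up to z ≈ 0.065 m.
- **Yellow key:** it was held about 7 mm down at 16 N in the last reading before hand-in.
- **Blue key:** the fingers never came near it except passing over at height. In the last top picture the network did not find it, but it looked untouched in the scene and wrist views.
- **Casserole and egg timer:** both measured within about 1 mm of where they started.
- **Shakers:** the network missed the salt shaker in the last picture, and I had no starting measurement for the pepper shaker. Both look unmoved in the pictures, and the arm stayed away from them.

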